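# Wake and zero the kitchen scale under a mug

## Robot

A 6-joint arm with a two-finger parallel gripper is mounted at the origin on a cart in front of the work surface, level with it; the furniture and walls round the work are solid. World frame = base frame: x ahead of the robot, y to its left, z up, the work surface at z = 0. Lengths are in m, angles in rad, forces in N, time in s.
With the tool pointing down it reaches from about 0.375 to 0.975 m from the base axis. Payload 3.8 kg.
Tool frame: the origin (TCP) lies at the very end of the fingers, on their centre line; the grasp point (between the pads) lies bot.grip_point_offset behind it (bot.grip_point_offset is the distance from the TCP to the grasp point, in m); z points along the fingers, y is the line along which they close (so a half turn about z gives the same grasp; the last joint's range is limited). The gripper opens to 85 mm and grips with 20 to 120 N. Pads are 22 mm wide; open, the fingers measure 114 mm over their backs; the gripper's body (76 mm by 85 mm) begins 54 mm behind the grasp point. The pads swing forward as they close: fully open they stand 13 mm farther back than shut.
Start: joints at [1.095, 0.264, 1.604, -0, 1.274, -0.037], TCP at [0.287, 0.611, 0.231] pointing down, gripper open.
Joint ranges: [-2.63, 2.63], [-0.94, 2.18], [0.31, 2.57], [-1.31, 4.45], [0, 2.66], [-2.55, 2.55]. Speed limits (rad/s): [2.57, 2.57, 3.14, 3.14, 3.14, 3.14].

## Interface

Orientations are given as a rotation vector (axis times angle).
In Python, from workcell import bot, vision gives the robot as it stands.
- The arm moves only by the tool play_rows, never from a script. Its argument "rows" is a list of rows, each an object of numbers: "dx", "dy", "dz": the shift along the tool's x, y, z as a fraction of full scale; "roll": the turn about the tool's z as a fraction of full scale; "fingers": the closure, from 0 (fully open) to 1 (shut). In form: [{"dx": .., "dy": .., "dz": .., "roll": .., "fingers": ..}, ...]. A call has 1 to 20 rows; each row shifts and turns the commanded pose from where the row before left it, along the tool's axes as they then stand; what a row does not reach is not made up. Full scale, the value 1, is 0.04 m for a shift and 4 degrees for a turn. A row lasts 1/12 s, in which the tool goes at most 41.7 mm and 7.16 degrees, less where a joint would pass 70% of its speed; a pose out of reach is approached as far as the arm can. A call with a number of a shift or a turn outside -1 to 1 is refused whole. A call with a gripper value outside its range is refused whole. The fingers move at their own pace and stop on an object; "grip_force" is the grip in N (left out, the last holds). Time passes only in rows, so rows that do not move let the fingers close. It gives the time, the measured TCP pose, the force and the opening at its end, in the units of the state.
- bot.read_state(): the state, without advancing time (a new reading comes with each control period).
- vision.read_camera(name): name is "side" or "top" or "wrist"; returns a dict with "pixels" (384x512x3 uint8, red, green, blue), "depth" (384x512 float32, m along the optical axis (not along the pixel's ray), 0 where there is no reading), "fx", "fy", "cx", "cy" (pixels), "R" (3x3) and "t" (3): a world point X has camera coordinates R X + t. Camera axes: x right, y down, z forward; pixel columns grow to the right and rows downward; lengths in m; the calibration is good to about 2 mm. The wrist camera is an equidistant fisheye: a pixel r from the principal point sees the ray r / f radians off the axis. A picture is of the moment at which its call begins.
- bot.finish_job(): hands the job in, once; it reports no verdict.
The state is a dict: "time": time; "q": joint angles; "joint_vel": joint speeds; "joint_torque": joint torques, N m; "tool_pos": TCP position; "tcp_rot": TCP orientation; "wrist_force": force on the tool from outside, world axes, zero at the start; "torque": the same for the moment, N m; "width": opening from 0.0 (shut) to 1.0 (fully open).
Only numpy, scipy, OpenCV 4.12 (cv2) and the standard library are available. Lean on these libraries where they do the work, as an engineer would, in place of code of your own. Each camera call takes 0.05 s, during which the arm holds its last target. There are 200 camera calls.

## Task

An empty mug stands on the kitchen scale. With the fingertips, gently press the large round key to wake the scale and let it come up again, then gently press the long bar key to zero it and let that up too. Do not press the small square key, do not pick up or shift the mug or the other things, and finish with the hand withdrawn clear of everything.

Things in the scene. Friction and masses are not known exactly. Their poses are not given: they have to be found in the camera images.
- scale: white kitchen scale, 256 x 196 mm, fixed on the worktop. Origin: centre of its underside on the worktop; z up, x from the key panel (edge nearer the robot, top 21 mm up) to the steel weighing plate (top 26 mm up), y along the row of keys. The three grey keys stand at x = -95 mm, y = -58, 0, +58 mm, in an order that differs at each start; a dark display lies between keys and plate
- round_top (a point): centre of the top face of the large round key, 28 mm across; at rest 29 mm above the worktop and 8 mm proud of the key panel. This is the wake key. Site z points up, x and y are the scale's.
- bar_top (a point): centre of the top face of the long bar key, 15 mm (x) by 44 mm (y); at rest 29 mm above the worktop and 8 mm proud of the key panel. This is the zero key. Site z points up, x and y are the scale's.
- square_top (a point): centre of the top face of the small square key, 14 x 14 mm; at rest 29 mm above the worktop and 8 mm proud of the key panel. It changes the units and must be left alone. Site z points up, x and y are the scale's.
- round_key (a joint): travel of the round key in m: 0 = up, grows as it is pressed straight down, 0.005 = fully down. The key responds from 0.003. Its spring takes about 1 N to start and 5 N at the bottom, and lifts it again when let go.
- bar_key (a joint): travel of the bar key in m: 0 = up, grows as it is pressed straight down, 0.005 = fully down. The key responds from 0.003. Its spring takes about 1 N to start and 5 N at the bottom, and lifts it again when let go.
- square_key (a joint): travel of the square key in m: 0 = up, grows as it is pressed straight down, 0.005 = fully down. The key responds from 0.003. Its spring takes about 1 N to start and 5 N at the bottom, and lifts it again when let go.
- mug_b: empty white mug with a blue-green band, about 85 mm across, 117 mm with its handle, 90 mm tall; loose on the weighing plate. Origin at the level of its underside, z up; the cup is centred 16 mm from it towards +y, the handle points to -y
- jam_jar: closed jam jar with a yellow lid, 66 mm across, 100 mm tall, loose at the scale's +y side. Origin at the centre of its underside
- teaspoon: steel teaspoon 130 x 26 x 11 mm, loose, lying at the scale's -y side. Origin at the centre of its underside
- apple: apple, 72 mm across, 63 mm tall, loose, off to the robot's right. Origin at its underside
- tin_small: small food tin, 57 mm across, 72 mm tall, loose, off to the robot's right. Origin at the centre of its underside
- lemon: lemon, 71 x 53 x 51 mm, loose, off to the robot's left. Origin at its underside

How it is judged:
On the way, in this order (a step that is already met when the one before it is completed fails the run):
1. the round key is pressed by the fingers, the bar key is not (value of joint round_key above 0.003 m and value of joint bar_key below 0.001 m and contact force between the fingers and anything else above 0.5 N), for 0.05 s.
2. the round key is let up again (value of joint round_key below 0.001 m), for 0.05 s.
3. the bar key is pressed by the fingers, the round key is not (value of joint bar_key above 0.003 m and value of joint round_key below 0.001 m and contact force between the fingers and anything else above 0.5 N), for 0.05 s.
At the end, for the whole second after the job is handed in: all three keys are up (within 1 mm); the mug stands upright and at rest on the scale; mug, jam jar, teaspoon, apple, tin and lemon are each within 15 mm of where they were (value of joint each of round_key, bar_key, square_key below 0.001 m and not (distance of mug_b from where it was at the start of the episode above 0.015 m) and not (distance of jam_jar from where it was at the start of the episode above 0.015 m) and not (distance of teaspoon from where it was at the start of the episode above 0.015 m) and not (distance of apple from where it was at the start of the episode above 0.015 m) and not (distance of tin_small from where it was at the start of the episode above 0.015 m) and not (distance of lemon from where it was at the start of the episode above 0.015 m) and angle between mug_b's own z axis and vertical below 0.1 rad and linear speed of mug_b below 0.02 m/s); the robot touches nothing.
It fails at once if the square key is pressed (more than 1.5 mm) (value of joint square_key above 0.0015 m).
It fails at once if anything is pressed or hit hard (over 25 N) (contact force between any of the fingers, the arm and anything else above 25 N).
It fails at once if the mug or a bystander is lifted by more than 8 mm or shifted by more than 15 mm, or the mug tipped (distance of any of mug_b, jam_jar, teaspoon, apple, tin_small, lemon from where it was at the start of the episode above 0.015 m or z of mug_b in the frame of scale above 0.034 m or z of any of jam_jar, teaspoon, apple, tin_small, lemon in the frame of scale above 0.008 m or angle between mug_b's own z axis and vertical above 0.2 rad).
It also fails if it takes over 40 s, if anything falls off the work surface, if the arm or the gripper's body presses on something with over 40 N, if the wrist force passes 120 N, or if a joint passes its speed limit or range.

## Working session

There is one attempt and no reset: what is moved stays moved. The work goes in short steps, Python scripts to look and compute and a tool call to move; the robot and the scene stay as the last step left them, time stands still between calls to the robot, and variables do not carry over. Pictures are saved under pics/ and viewed, on a budget of 10 in all, crops included, one or two more only if the job needs it, and the job is handed in when it is done.

Besides the shell and the picture viewer there is one more tool, called after ">>>" as a command line: name --argument value ..., lists and objects as JSON in quotes. play_rows: Moves the arm, as the interface text tells. Its arguments: {"type":"object","properties":{"rows":{"type":"array","items":{"type":"object","properties":{"dx":{"type":"number","minimum":-1,"maximum":1},"dy":{"type":"number","minimum":-1,"maximum":1},"dz":{"type":"number","minimum":-1,"maximum":1},"roll":{"type":"number","minimum":-1,"maximum":1},"fingers":{"type":"number"}}}},"grip_force":{"type":"number"}},"required":["rows"]}

```bash
mkdir -p pics && cat > h.py <<'E'
import numpy as np, cv2
from workcell import bot, vision
def snap(n,f=None):
    c=vision.read_camera(n)
    np.savez(f'pics/{f or n}.npz',**c)
    cv2.imwrite(f'pics/{f or n}.png',c['pixels'][...,::-1]); return c
def w(c,u,v,z=None):
    R,t=np.array(c['R']),np.array(c['t'])
    d=c['depth'][int(round(v)),int(round(u))]
    r=np.array([(u-c['cx'])/c['fx'],(v-c['cy'])/c['fy'],1])
    o=-R.T@t; rw=R.T@r
    s=d if z is None else (z-o[2])/rw[2]
    return o+s*rw
E
python3 - <<'E'
from h import *
print(bot.read_state(), bot.grip_point_offset)
for n in('top','side'):
    c=snap(n); print(n,c['fx'],-np.array(c['R']).T@c['t'],np.array(c['R']).round(2).tolist())
a=[cv2.imread(f'pics/{n}.png') for n in('top','side')]
E
```

```text
{'time': 0.0, 'q': array([ 1.09507553e+00,  2.64769674e-01,  1.60536753e+00,  9.03649153e-06,
        1.27368067e+00, -3.68753731e-02]), 'joint_vel': array([-0.00226662,  0.00063574,  0.00117264, -0.00061884, -0.00038937,
       -0.00121711]), 'joint_torque': array([ 1.57423219e-03, -5.15103614e+01, -3.67322659e+01,  2.49305085e-04,
        1.27053360e-02,  2.22078961e-05]), 'tool_pos': array([0.28645727, 0.61040499, 0.22995437]), 'tcp_rot': array([-0.68369765, -3.06570612,  0.00337714]), 'wrist_force': array([ 1.44444905, -0.01194115,  0.25499223]), 'torque': array([ 0.04518896, -0.00215482, -0.03007094]), 'width': 1.0050731715672196} 0.0187
top 362.1002799774518 [ 0.39330633 -0.04509213  1.06317823] [[0.01, -1.0, -0.0], [-0.99, -0.01, -0.15], [0.15, 0.01, -0.99]]
side 358.49914411166 [ 0.42704238 -0.82602115  0.76423091] [[0.99, -0.16, -0.02], [-0.12, -0.67, -0.73], [0.1, 0.73, -0.68]]
```

View pics/top.png

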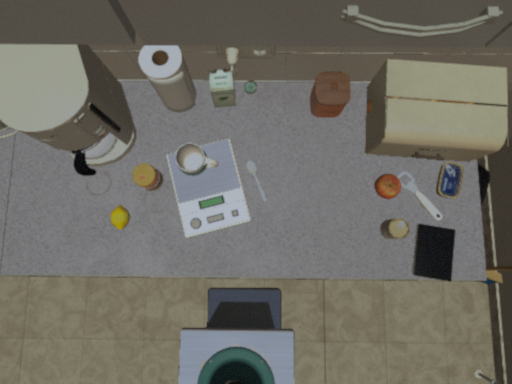

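The top view shows the scale at about (208,188), with the keys along its lower edge: round (195,223), bar (215,217), square (235,213). The mug is at (193,158), the jar at (147,177) and the spoon at (257,180). Next I'll enlarge the key row.

```bash
python3 - <<'E'
from h import *
a=cv2.imread('pics/top.png')[130:245,155:275]
cv2.imwrite('pics/topc.png',cv2.resize(a,None,fx=5,fy=5,interpolation=cv2.INTER_CUBIC))
E
```

```text
(no output)
```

View pics/topc.png

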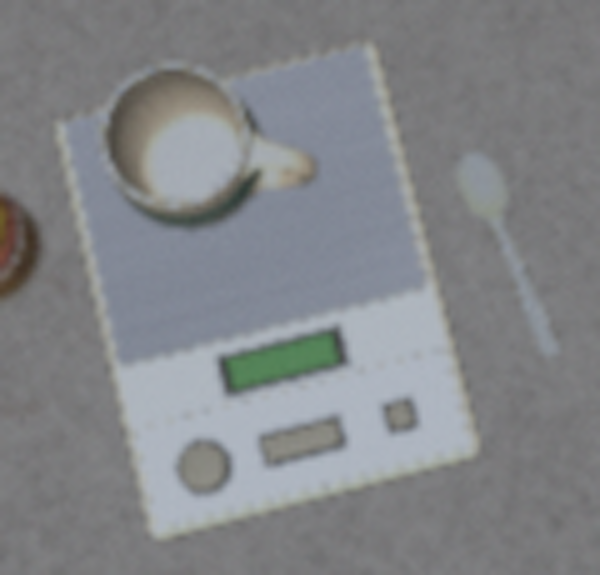

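View pics/side.png

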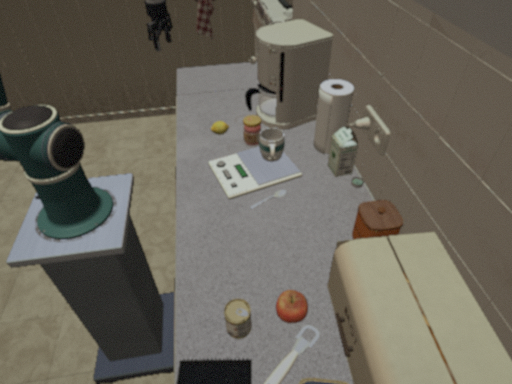

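In the crop, the round key is at (204,466), the bar at (302,440), the square at (400,415), and the front corners are at (155,537) and (478,452). The side view shows the same layout with clear air above the keys. The arm is off to the far left, and the jar at (252,128) and lemon at (220,127) lie on its side of the scale.

```bash
python3 - <<'E'
from h import *
c=dict(np.load('pics/top.npz'))
P={}
for n,x,y,z in(('round',204,466,.029),('bar',302,440,.029),('sq',400,415,.029),('FL',155,537,.021),('FR',478,452,.021),('RL',60,120,.024),('RR',375,42,.024)):
    u,v=155+x/5-.4,130+y/5-.4
    P[n]=w(c,u,v,z); print(n,(u,v),P[n].round(4),'depthpt',w(c,u,v).round(4))
d=P['sq']-P['round']; print('spacing',np.linalg.norm(d),'mid',(P['sq']+P['round'])/2,'yaw',np.degrees(np.arctan2(d[0],-d[1])))
e=P['FR']-P['FL'];print('front',np.linalg.norm(e),np.degrees(np.arctan2(e[0],-e[1])),'len',np.linalg.norm((P['RL']-P['FL'])[:2]))
for n,u,v in(('jar lid',147,173),('mugrim',178,158),('lemon',120,216)): print(n,w(c,u,v).round(3))
import scipy.spatial.transform as T
print(T.Rotation.from_rotvec(bot.read_state()['tcp_rot']).as_matrix().round(3))
E
```

```text
round (195.4, 222.79999999999998) [0.4464 0.122  0.029 ] depthpt [0.4463 0.1214 0.0322]
bar (215.0, 217.6) [0.4618 0.0665 0.029 ] depthpt [0.4618 0.0663 0.0303]
sq (234.6, 212.6) [0.4767 0.0108 0.029 ] depthpt [0.4765 0.0107 0.0313]
FL (185.6, 237.0) [0.4061 0.1499 0.021 ] depthpt [0.4062 0.1507 0.0166]
FR (250.2, 220.0) [ 0.4566 -0.034   0.021 ] depthpt [ 0.4566 -0.034   0.0206]
RL (166.6, 153.6) [0.649  0.2147 0.024 ] depthpt [0.6504 0.2161 0.0186]
RR (229.6, 138.0) [0.6983 0.0299 0.024 ] depthpt [0.7048 0.0315 0.0017]
spacing 0.11522964212584053 mid [0.46158313 0.06636659 0.029     ] yaw 15.240946950900458
front 0.19064938370514903 15.341821687729315 len 0.25137812976799184
jar lid [0.576 0.246 0.101]
mugrim [0.623 0.168 0.08 ]
lemon [0.462 0.33  0.05 ]
[[-0.905  0.425 -0.001]
 [ 0.425  0.905 -0.002]
 [ 0.    -0.002 -1.   ]]
```

Measured key spacing is 115.2 mm against a nominal 116 mm, and the front edge gives the same yaw (15.3°). I'll move over the round key at a safe height and shut the fingers on the way.

>>> play_rows --rows '[{"dx":-0.3,"dy":-0.3,"fingers":1},{"dx":-0.55,"dy":-0.58,"fingers":1},{"dx":-0.55,"dy":-0.58,"fingers":1},{"dx":-0.55,"dy":-0.58,"fingers":1},{"dx":-0.55,"dy":-0.58,"fingers":1},{"dx":-0.55,"dy":-0.58,"fingers":1},{"dx":-0.55,"dy":-0.58,"fingers":1},{"dx":-0.55,"dy":-0.58,"fingers":1},{"dx":-0.55,"dy":-0.58,"fingers":1},{"dx":-0.55,"dy":-0.58,"fingers":1},{"dx":-0.55,"dy":-0.58,"fingers":1},{"dx":-0.55,"dy":-0.58,"fingers":1},{"dx":-0.55,"dy":-0.58,"fingers":1},{"dx":-0.55,"dy":-0.58,"fingers":1},{"dx":-0.55,"dy":-0.58,"fingers":1},{"dx":-0.55,"dy":-0.58,"fingers":1},{"dx":-0.25,"dy":-0.3,"fingers":1},{"fingers":1},{"fingers":1}]'

```text
validation failed for argument at $.ro...
```

>>> play_rows --rows '[{"dx":-0.3,"dy":-0.3,"dz":0,"roll":0,"fingers":1},{"dx":-0.55,"dy":-0.58,"dz":0,"roll":0,"fingers":1},{"dx":-0.55,"dy":-0.58,"dz":0,"roll":0,"fingers":1},{"dx":-0.55,"dy":-0.58,"dz":0,"roll":0,"fingers":1},{"dx":-0.55,"dy":-0.58,"dz":0,"roll":0,"fingers":1},{"dx":-0.55,"dy":-0.58,"dz":0,"roll":0,"fingers":1},{"dx":-0.55,"dy":-0.58,"dz":0,"roll":0,"fingers":1},{"dx":-0.55,"dy":-0.58,"dz":0,"roll":0,"fingers":1},{"dx":-0.55,"dy":-0.58,"dz":0,"roll":0,"fingers":1},{"dx":-0.55,"dy":-0.58,"dz":0,"roll":0,"fingers":1},{"dx":-0.55,"dy":-0.58,"dz":0,"roll":0,"fingers":1},{"dx":-0.55,"dy":-0.58,"dz":0,"roll":0,"fingers":1},{"dx":-0.55,"dy":-0.58,"dz":0,"roll":0,"fingers":1},{"dx":-0.55,"dy":-0.58,"dz":0,"roll":0,"fingers":1},{"dx":-0.55,"dy":-0.58,"dz":0,"roll":0,"fingers":1},{"dx":-0.55,"dy":-0.58,"dz":0,"roll":0,"fingers":1},{"dx":-0.25,"dy":-0.3,"dz":0,"roll":0,"fingers":1},{"dx":0,"dy":0,"dz":0,"roll":0,"fingers":1}]'

```text
time: 1.6
tool_pos: [0.4477, 0.1219, 0.2309]
tcp_rot: [-0.69, -3.065, 0.002]
wrist_force: [-0.2, -0.1, -0.2]
width: 0.003
```

>>> play_rows --rows '[{"dx":0.03,"dy":0,"dz":0.5,"roll":0,"fingers":1},{"dx":0,"dy":0,"dz":0.8,"roll":0,"fingers":1},{"dx":0,"dy":0,"dz":0.8,"roll":0,"fingers":1},{"dx":0,"dy":0,"dz":0.8,"roll":0,"fingers":1},{"dx":0,"dy":0,"dz":0.8,"roll":0,"fingers":1},{"dx":0,"dy":0,"dz":0.6,"roll":0,"fingers":1},{"dx":0,"dy":0,"dz":0,"roll":0,"fingers":1},{"dx":0,"dy":0,"dz":0,"roll":0,"fingers":1}]'

```text
time: 2.27
tool_pos: [0.4444, 0.1255, 0.0579]
tcp_rot: [-0.682, -3.062, 0.003]
wrist_force: [-0.0, -0.7, 1.0]
width: -0.001
```

```bash
python3 - <<'E'
from h import *
snap('side','side2');snap('wrist');s=bot.read_state();print(s['tool_pos'],s['wrist_force'])
a=cv2.imread('pics/side2.png')[110:210,180:310]
a=cv2.resize(a,(520,400),interpolation=cv2.INTER_CUBIC)
cv2.imwrite('pics/side2c.png',a)
E
```

```text
[0.44754283 0.1260092  0.06081156] [-0.39857178  0.55137323  1.03037618]
```

View pics/side2c.png

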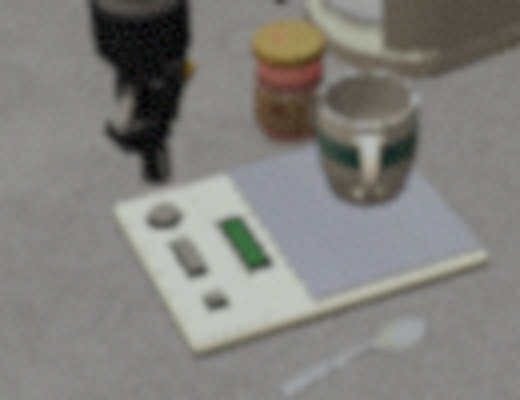

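View pics/wrist.png

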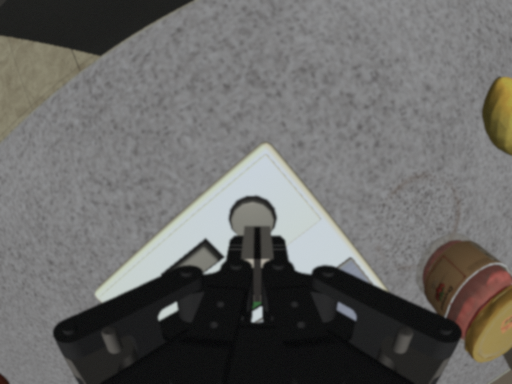

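The side view shows the tip at crop (155,182) above the round key at (164,216), with bar (188,257) and square (215,300). The wrist view shows the round key at (252,215) right ahead of the tips at (257,230). I'll cross-check both against the calibration and average out the pose noise.

```bash
python3 - <<'E'
from h import *
c=dict(np.load('pics/side2.npz'))
for n,x,y in(('round',164,214),('bar',188,257),('sq',215,300)):
    print(n,w(c,180+x/4-.4,110+y/4-.4,.029).round(4))
print('tip side',w(c,180+155/4-.4,110+180/4-.4,.061).round(4))
k=dict(np.load('pics/wrist.npz'))
def fw(u,v,z):
    p=np.array([u-k['cx'],v-k['cy']]);r=np.hypot(*p);th=r/k['fx']
    d=k['R'].T@np.r_[p/r*np.sin(th),np.cos(th)];o=-k['R'].T@k['t'];return o+d*(z-o[2])/d[2]
print('round wrist',fw(252,217,.029).round(4),'tip wrist',fw(257,231,.061).round(4))
def pr(X):
    q=k['R']@X+k['t'];th=np.arctan2(np.hypot(q[0],q[1]),q[2]);return k['fx']*th*q[:2]/np.hypot(q[0],q[1])+[k['cx'],k['cy']]
print('proj tip',pr(np.array([.4465,.124,.061])),'key',pr(np.array([.4464,.122,.029])))
S=[]
for i in range(12):
    vision.read_camera('side');s=bot.read_state();S.append(np.r_[s['tool_pos'],s['wrist_force']])
S=np.array(S);print(S.mean(0).round(4),S.std(0).round(4))
E
```

```text
round [0.4454 0.118  0.029 ]
bar [0.4596 0.0591 0.029 ]
sq [0.475  0.0038 0.029 ]
tip side [0.4413 0.1228 0.061 ]
round wrist [0.4432 0.1235 0.029 ] tip wrist [0.4401 0.1284 0.061 ]
proj tip [254.63911863 244.09281568] key [252.04106939 222.15081137]
[ 0.4473  0.1255  0.0605  0.0858  0.17   -0.0006] [7.000e-04 3.000e-04 8.000e-04 5.658e-01 4.255e-01 5.166e-01]
```

>>> play_rows --rows '[{"dx":0,"dy":-0.09,"dz":0.2,"roll":0,"fingers":1},{"dx":0,"dy":0,"dz":0.25,"roll":0,"fingers":1},{"dx":0,"dy":0,"dz":0.2,"roll":0,"fingers":1},{"dx":0,"dy":0,"dz":0.05,"roll":0,"fingers":1},{"dx":0,"dy":0,"dz":0,"roll":0,"fingers":1},{"dx":0,"dy":0,"dz":0,"roll":0,"fingers":1}]'

```text
time: 3.47
tool_pos: [0.4444, 0.1219, 0.0307]
tcp_rot: [-0.684, -3.065, 0.001]
wrist_force: [-0.1, -0.4, 0.4]
width: -0.005
```

```bash
cat > m.py <<'E'
from h import *
import sys
def mean(n=6):
    S=[]
    for i in range(n):
        vision.read_camera('side');s=bot.read_state();S.append(np.r_[s['tool_pos'],s['wrist_force']])
    print(s['time'],np.mean(S,0).round(4))
if __name__=='__main__': mean()
E
python3 m.py; python3 -c "
from h import *
snap('wrist','w2');cv2.imwrite('pics/w2c.png',cv2.resize(cv2.imread('pics/w2.png')[150:310,150:380],None,fx=3,fy=3))"
```

```text
3.7667 [ 0.4451  0.1221  0.0315 -0.1137 -0.0012  0.0098]
```

View pics/w2c.png

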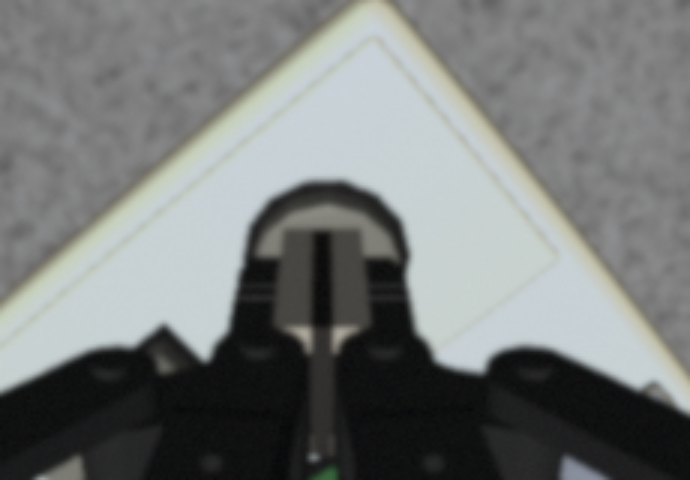

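The fingertips sit centred over the round key (crop 325,230), at z≈31.5 mm with no force. Now I'll press in small steps.

>>> play_rows --rows '[{"dx":0,"dy":0,"dz":0.03,"roll":0,"fingers":1},{"dx":0,"dy":0,"dz":0.03,"roll":0,"fingers":1},{"dx":0,"dy":0,"dz":0.03,"roll":0,"fingers":1},{"dx":0,"dy":0,"dz":0.03,"roll":0,"fingers":1},{"dx":0,"dy":0,"dz":0,"roll":0,"fingers":1}]'

```text
time: 4.23
tool_pos: [0.445, 0.122, 0.0265]
tcp_rot: [0.684, 3.066, 0.0]
wrist_force: [0.3, -0.4, 3.2]
width: 0.001
```

```bash
python3 m.py
```

```text
4.5333 [ 0.445   0.122   0.0267 -0.2834  0.2007  3.1226]
```

>>> play_rows --rows '[{"dx":0,"dy":0,"dz":0.02,"roll":0,"fingers":1},{"dx":0,"dy":0,"dz":0.02,"roll":0,"fingers":1},{"dx":0,"dy":0,"dz":0,"roll":0,"fingers":1},{"dx":0,"dy":0,"dz":0,"roll":0,"fingers":1}]'

```text
time: 4.87
tool_pos: [0.445, 0.1221, 0.025]
tcp_rot: [0.684, 3.066, 0.0]
wrist_force: [-0.3, 0.3, 4.9]
width: -0.002
```

```bash
python3 m.py
```

```text
5.1667 [0.445  0.122  0.025  0.0903 0.4602 3.9077]
```

That is about 4 N and 4 mm. I'll press slightly further for margin, then lift well clear.

>>> play_rows --rows '[{"dx":0,"dy":0,"dz":0.015,"roll":0,"fingers":1},{"dx":0,"dy":0,"dz":0,"roll":0,"fingers":1},{"dx":0,"dy":0,"dz":0,"roll":0,"fingers":1},{"dx":0,"dy":0,"dz":0,"roll":0,"fingers":1}]'

```text
time: 5.5
tool_pos: [0.445, 0.122, 0.0244]
tcp_rot: [0.684, 3.066, 0.0]
wrist_force: [0.9, 0.4, 4.9]
width: 0.001
```

```bash
python3 m.py
```

```text
5.8 [0.445  0.122  0.0244 0.4034 0.4793 4.6938]
```

>>> play_rows --rows '[{"dx":0,"dy":0,"dz":-0.2,"roll":0,"fingers":1},{"dx":0,"dy":0,"dz":-0.4,"roll":0,"fingers":1},{"dx":0,"dy":0,"dz":-0.2,"roll":0,"fingers":1},{"dx":0,"dy":0,"dz":0,"roll":0,"fingers":1},{"dx":-0.2,"dy":-0.24,"dz":0,"roll":0,"fingers":1},{"dx":-0.27,"dy":-0.32,"dz":0,"roll":0,"fingers":1},{"dx":-0.27,"dy":-0.32,"dz":0,"roll":0,"fingers":1},{"dx":-0.2,"dy":-0.22,"dz":0,"roll":0,"fingers":1},{"dx":0,"dy":0,"dz":0,"roll":0,"fingers":1},{"dx":0,"dy":0,"dz":0.3,"roll":0,"fingers":1},{"dx":0,"dy":0,"dz":0.25,"roll":0,"fingers":1},{"dx":0,"dy":0,"dz":0,"roll":0,"fingers":1},{"dx":0,"dy":0,"dz":0,"roll":0,"fingers":1}]'

```text
time: 6.88
tool_pos: [0.4585, 0.0664, 0.033]
tcp_rot: [-0.682, -3.063, 0.001]
wrist_force: [0.1, 0.1, -0.1]
width: 0.006
```

```bash
python3 m.py; python3 -c "
from h import *
snap('wrist','w3');cv2.imwrite('pics/w3c.png',cv2.resize(cv2.imread('pics/w3.png')[150:310,150:380],None,fx=3,fy=3))"
```

```text
7.1833 [0.4601 0.0665 0.0344 0.0397 0.0754 0.1556]
```

View pics/w3c.png

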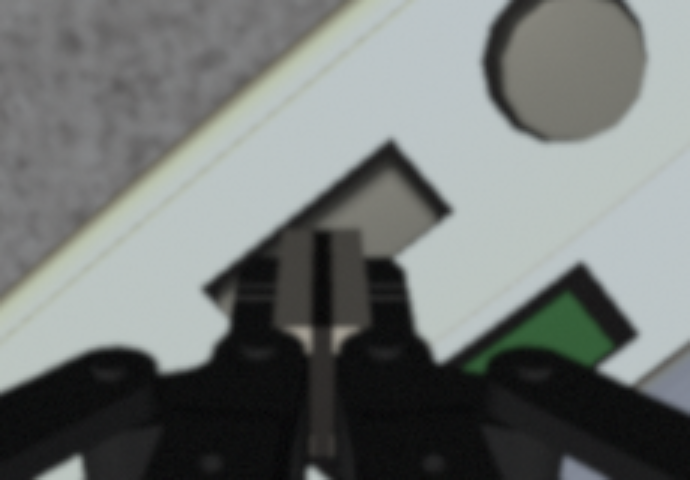

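The tip is centred on the bar (ends at crop (208,290) and (450,210)). The round key at (565,65) is free and up. I'll press the bar the same way.

>>> play_rows --rows '[{"dx":0,"dy":0,"dz":0.05,"roll":0,"fingers":1},{"dx":0,"dy":0,"dz":0.05,"roll":0,"fingers":1},{"dx":0,"dy":0,"dz":0.03,"roll":0,"fingers":1},{"dx":0,"dy":0,"dz":0.03,"roll":0,"fingers":1},{"dx":0,"dy":0,"dz":0.03,"roll":0,"fingers":1},{"dx":0,"dy":0,"dz":0.02,"roll":0,"fingers":1},{"dx":0,"dy":0,"dz":0,"roll":0,"fingers":1}]'

```text
time: 7.82
tool_pos: [0.46, 0.0662, 0.0259]
tcp_rot: [-0.684, -3.066, 0.0]
wrist_force: [-1.4, 0.6, 4.4]
width: 0.003
```

```bash
python3 m.py
```

```text
8.1167 [ 0.4601  0.0662  0.026  -1.3421 -0.0432  3.4717]
```

>>> play_rows --rows '[{"dx":0,"dy":0,"dz":0.02,"roll":0,"fingers":1},{"dx":0,"dy":0,"dz":0.02,"roll":0,"fingers":1},{"dx":0,"dy":0,"dz":0,"roll":0,"fingers":1},{"dx":0,"dy":0,"dz":0,"roll":0,"fingers":1},{"dx":0,"dy":0,"dz":0,"roll":0,"fingers":1}]'

```text
time: 8.53
tool_pos: [0.4601, 0.0662, 0.0243]
tcp_rot: [-0.684, -3.066, 0.0]
wrist_force: [-1.6, 0.9, 5.0]
width: 0.003
```

```bash
python3 m.py
```

```text
8.8333 [ 0.4601  0.0662  0.0243 -2.3261 -0.2998  5.2294]
```

The bar is pressed at about 5 N, 4.7 mm down. Now I'll lift straight up and withdraw back toward the robot, away from the scale.

>>> play_rows --rows '[{"dx":0,"dy":0,"dz":-0.2,"roll":0,"fingers":1},{"dx":0,"dy":0,"dz":-0.5,"roll":0,"fingers":1},{"dx":0,"dy":0,"dz":-0.8,"roll":0,"fingers":1},{"dx":0,"dy":0,"dz":-0.8,"roll":0,"fingers":1},{"dx":0,"dy":0,"dz":-0.8,"roll":0,"fingers":1},{"dx":0,"dy":0,"dz":-0.8,"roll":0,"fingers":1},{"dx":0,"dy":0,"dz":-0.6,"roll":0,"fingers":1},{"dx":0.3,"dy":0.3,"dz":0,"roll":0,"fingers":1},{"dx":0.55,"dy":0.58,"dz":0,"roll":0,"fingers":1},{"dx":0.55,"dy":0.58,"dz":0,"roll":0,"fingers":1},{"dx":0.55,"dy":0.58,"dz":0,"roll":0,"fingers":1},{"dx":0.55,"dy":0.58,"dz":0,"roll":0,"fingers":1},{"dx":0.55,"dy":0.58,"dz":0,"roll":0,"fingers":1},{"dx":0.55,"dy":0.58,"dz":0,"roll":0,"fingers":1},{"dx":0.3,"dy":0.3,"dz":0,"roll":0,"fingers":1},{"dx":0,"dy":0,"dz":0,"roll":0,"fingers":1},{"dx":0,"dy":0,"dz":0,"roll":0,"fingers":1},{"dx":0,"dy":0,"dz":0,"roll":0,"fingers":1}]'

```text
time: 10.33
tool_pos: [0.3883, 0.2796, 0.2041]
tcp_rot: [0.683, 3.066, -0.001]
wrist_force: [-0.4, 0.3, 0.2]
width: 0.002
```

```bash
python3 m.py; python3 -c "
from h import *
c=snap('top','top2');b=np.load('pics/top.npz')
cv2.imwrite('pics/t2c.png',cv2.resize(np.hstack([x['pixels'][125:245,100:275,::-1] for x in (b,c)]),None,fx=2.28,fy=2.28))
for n,u,v in(('round',195,223),('bar',215,218),('sq',235,213)):
  print(n,*[np.median([w(x,u+i,v+j)[2] for i in(-1,0,1) for j in(-1,0,1)]).round(4) for x in (b,c)])"
```

```text
10.6333 [ 0.3886  0.2793  0.2042  0.0942 -0.0666  0.2978]
round 0.0286 0.0304
bar 0.0299 0.0293
sq 0.0292 0.03
```

View pics/t2c.png

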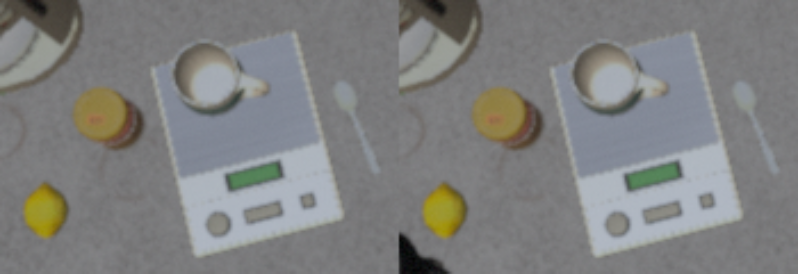

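Comparing before and after, the mug, jar, lemon and spoon are unmoved, and all three keys are back at about 29–30 mm. The hand (bottom left) is clear at z = 0.20 m. I'm handing the job in.

```bash
python3 -c "
from h import *
print(bot.finish_job())"
```

```text
the job is handed in; nothing more can be done
None
```

I pressed the round key and let it up, then pressed the bar key and let it up. I then withdrew the hand and handed the job in at about 10.7 s. No verdict was reported.

- **Round key:** pressed with shut fingertips to about 4.6 mm, at about 4.7 N.
- **Bar key:** pressed to about 4.7 mm, at about 5.2 N, with about 2.3 N of sideways force on the wrist as well. The wrist camera showed the tips centred on each key before I pressed it.
- **Last checks:** by depth, all three keys read 29–30 mm above the worktop, so they are up to within the depth noise (about 1–2 mm). The mug, jar, lemon and spoon look unmoved in the before and after top views. I did not compare the apple and tin, but the arm never went near them. The hand is clear at z = 0.20 m with about zero wrist force.
- **Disagreements:** the side camera placed the keys 4–7 mm away from the top camera in y. The wrist view agreed with the top camera to about 3–4 mm, so I went mainly by those two.
- **Refused call:** my first move call was refused without moving the arm. I resent it with every field filled in.

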